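# Stand a toppled charged capacitor back in its lane with insulated tongs

### The job

One of the charged blue capacitors has toppled onto the bench mat. Take the orange insulated tongs from their rest and with them pick the capacitor up and set it down gently, terminals up, in the gap left in the row standing in the metal lane, leaving its neighbours where they stand; then put the tongs back on their rest the way they lay. Only the tongs may touch the capacitors, never the gripper or arm.

Things in the scene. Friction and masses are not known exactly. Their poses are not given: they have to be found in the camera images.
- tongs: orange sprung tongs, 190 mm long, 100 g: two upright arms joined by a hinge block at the back. Frame on the hinge block: x to the tips, z up, origin on the centreline level with the handles' underside, midway along the place to grip. Handles x=-48 to +44 mm, 24 mm tall; outer faces at x=0 are 50 mm apart open (spring 6 N), about 47 to carry them open, 40 pinching a can (10 N)
- tongs_grip (a point): point between the handles where the tongs are gripped: in the tongs' frame x=0, y=0, z=12 mm
- tongs_jaw (a point): midway between the two black 12 mm ball tips, which swivel freely: x=85, y=0, z=6 mm in the tongs' frame. Gap between the balls 56 mm open, 36 pinching a can; over the tips the arms are 80 mm wide open, 60 pinching; they end at x=93. A can pinched across its diameter swings freely with them, so pinched near its top it hangs upright
- tongs_left (a joint): closing angle of the left arm (the right arm mirrors it): 0 open, 0.0625 when the balls pinch a can, at most 0.10 rad
- rest: dark rest for the tongs, fixed to the green bench top (4.8 mm below the grey mat, whose top is z=0): two lipped saddles on a 150x82 mm plate. Origin under the place to grip, x the way the tongs point. The tongs' origin lies over the rest's, their underside 22 mm up, x axes parallel. Saddles 22 mm high at x=+36 (66 mm between its lips) and x=-79 mm (52 mm between lips); lips rise to 32 mm
- can_down: the toppled one, lying on the grey mat at the start: deep blue capacitor can with a pale stripe, 36 mm diameter and 83 mm tall, plus two 6 mm metal screw terminals standing on its top face, 120 g; origin at the centre of its flat base, z along its axis towards the terminals
- can_a: neighbour, standing in the lane, outermost on the left (+y), beyond can_b: deep blue capacitor can with a pale stripe, 36 mm diameter and 83 mm tall, plus two 6 mm metal screw terminals standing on its top face, 120 g; origin at the centre of its flat base, z along its axis towards the terminals
- can_b: neighbour, standing in the lane just left (+y) of the gap: deep blue capacitor can with a pale stripe, 36 mm diameter and 83 mm tall, plus two 6 mm metal screw terminals standing on its top face, 120 g; origin at the centre of its flat base, z along its axis towards the terminals
- can_c: neighbour, standing in the lane just right (-y) of the gap: deep blue capacitor can with a pale stripe, 36 mm diameter and 83 mm tall, plus two 6 mm metal screw terminals standing on its top face, 120 g; origin at the centre of its flat base, z along its axis towards the terminals
- lane: aluminium channel with a black floor, fixed, on levelling feet. Origin under its centre at the height of the grey mat, x across it (away from the robot), y along it. Inside 50 mm wide, 330 mm long; floor 16 mm, rails and ends 36 mm above the origin, 4 mm thick. The gap in the row is the 138 to 150 mm (centre to centre) between can_b and can_c

How it is judged (in metres and radians):
On the way, in this order (a step that is already met when the one before it is completed fails the run):
1. the toppled capacitor is lifted clear of the bench in the tongs (contact force between tongs and can_down above 1 N and height (world z) of can_down above 0.04 m), for 0.2 s.
2. it stands upright, let go by the tongs, on the floor of the lane in the gap (x of can_down in the frame of lane between -0.012 and 0.012 m and z of can_down in the frame of lane between 0.012 and 0.02 m and horizontal distance between can_down and can_b between 0.042 and 0.112 m and horizontal distance between can_down and can_c between 0.042 and 0.112 m and angle between can_down's own z axis and vertical below 0.08 rad and linear speed of can_down below 0.02 m/s and contact force between tongs and can_down below 0.05 N), for 0.2 s.
At the end, for the whole second after the job is handed in: The can stands terminals up (0.08 rad) on the lane floor between can_b and can_c, 42 to 112 mm from each, within 12 mm of the centreline, free of the tongs; neighbours upright, within 20 mm of their starts; tongs at rest on their rest (15 mm along, 12 mm across, 5 mm high, 0.15 rad) (all of step 2 and angle between each of can_a, can_b, can_c, tongs's own z axis and vertical below 0.1 rad and distance of each of can_a, can_b, can_c from where it was at the start of the episode below 0.02 m and x of tongs in the frame of rest between -0.015 and 0.015 m and y of tongs in the frame of rest between -0.012 and 0.012 m and z of tongs in the frame of rest between 0.017 and 0.027 m and angle between the x axis of tongs and the x axis of rest, either way round below 0.15 rad and x of tongs_jaw in the frame of rest above 0 m and linear speed of tongs below 0.02 m/s); the robot touches nothing.
It fails at once if the gripper or arm touches a capacitor (contact force between any of the fingers, the arm and can_down above 0.5 N or contact force between any of the fingers, the arm and can_a above 0.5 N or contact force between any of the fingers, the arm and can_b above 0.5 N or contact force between any of the fingers, the arm and can_c above 0.5 N).
It fails at once if a neighbour is tipped (over 0.3 rad) or shifted by more than 25 mm (angle between any of can_a, can_b, can_c's own z axis and vertical above 0.3 rad or distance of any of can_a, can_b, can_c from where it was at the start of the episode above 0.025 m).
It fails at once if the capacitor is dropped, knocked over or flung: faster than 0.45 m/s while not held in the tongs (contact force between tongs and can_down below 0.05 N and linear speed of can_down above 0.45 m/s).
It also fails if it takes over 72 s, if anything falls off the work surface, if the arm or the gripper's body presses on something with over 40 N, if the wrist force passes 120 N, or if a joint passes its speed limit or range.

### The arm

A 6-joint arm with a two-finger parallel gripper is mounted at the origin on a cart in front of the work surface, level with it; the furniture and walls round the work are solid. World frame = base frame: x ahead of the robot, y to its left, z up, the work surface at z = 0. Lengths are in mm, angles in rad, forces in N, time in s.
With the tool pointing down it reaches from about 275 to 750 mm from the base axis. Payload 10.2 kg.
Tool frame: the origin (TCP) lies at the very end of the fingers, on their centre line; the grasp point (between the pads) lies 19 mm behind it (ctrl.grip_depth is the distance from the TCP to the grasp point, in mm); z points along the fingers, x is the direction in which the jaws open and shut, and the axes are right-handed (so a half turn about z gives the same grasp; the last joint's range is limited). The gripper opens to 85 mm and grips with 20 to 120 N. Pads are 22 mm wide; open, the fingers measure 114 mm over their backs; the gripper's body (76 mm by 85 mm) begins 54 mm behind the grasp point. The pads swing forward as they close: fully open they stand 13 mm farther back than shut.
Start: joints at [-1.499, 0.313, 1.498, -0, 1.331, -0.223], TCP at [152.525, -502.362, 231.294] pointing down, gripper open.
Joint ranges: [-2.94, 2.94], [-0.97, 2.17], [0.19, 2.56], [-1.23, 4.37], [0.02, 3.11], [-2.88, 2.88]. Speed limits (rad/s): [2.39, 2.39, 3.01, 3.14, 3.14, 3.14].

### API

Orientations are given as a unit quaternion [w, x, y, z].
In Python, from rig import ctrl gives the robot as it stands.
- The arm moves only by the tool play_rows, never from a script. Its argument "motion" is a list of rows, each a list of 2 entries, a list of its own where there are three numbers: the shift along the tool's x, y, z in mm, then the turn, a rotation vector about the tool's x, y, z in degrees. A call has 1 to 20 rows; each row shifts and turns the commanded pose from where the row before left it, along the tool's axes as they then stand; what a row does not reach is not made up. A row lasts 1/12 s, in which the tool goes at most 41.7 mm and 7.16 degrees, less where a joint would pass 70% of its speed; a pose out of reach is approached as far as the arm can. A call with a gripper value outside its range is refused whole. "fingers" is the finger opening in mm, from 0 to 85.4, set as the call begins (left out, the last holds). The fingers move at their own pace and stop on an object; "squeeze" is the grip in N (left out, the last holds). Time passes only in rows, so rows that do not move let the fingers close. It gives the time, the measured TCP pose, the force and the opening at its end, in the units of the state.
- ctrl.sense(): the state, without advancing time (a new reading comes with each control period).
- ctrl.capture(name): name is "scene" or "top"; returns the picture (400x640x3 uint8, red, green, blue); there is no depth.
- ctrl.get_calibration(name): a dict with "K" (3x3 intrinsics, pixels), "R" (3x3) and "t" (3): a world point X has camera coordinates R X + t. Camera axes: x right, y down, z forward; pixel columns grow to the right and rows downward; lengths in mm; the calibration is good to about 2 mm. A picture is of the moment at which its call begins. get_calibration takes no time and is no camera call.
- ctrl.finish_job(): hands the job in, once; it reports no verdict.
Trained networks look in the newest picture that a camera, given by its name, has taken for a name from the list of things; names that differ only in an ending like _2 or _b are one class to them, and where a whole thing is asked for, a point or a joint stands for the part that bears it (a point fixed in the world has none). Each returns a list of dicts, best first, with "p" (0 to 1); they miss things now and then, are a little off and sometimes report something else, mostly with a low value. They report only what shows in the picture. A call takes as long as a camera call.
- ctrl.spot_in(camera, name): "position" ([column, row] as shares, 0 to 1, of the picture: columns of its width, rows of its height, amid what is visible of it).
The state is a dict: "time_s": time; "joints": joint angles; "dq": joint speeds; "tau": joint torques, N m; "eef_pos": TCP position; "ee_rot": TCP orientation; "force": force on the tool from outside, world axes, zero at the start; "wrist_torque": the same for the moment, N m; "grip_width": opening from 0.0 (shut) to 1.0 (fully open).
Only numpy, scipy, OpenCV 4.12 (cv2) and the standard library are available. Lean on these libraries where they do the work, as an engineer would, in place of code of your own. Each camera call takes 0.05 s, during which the arm holds its last target. There are 200 camera calls.

## Working session

There is one attempt and no reset: what is moved stays moved. The work goes in short steps, Python scripts to look and compute and a tool call to move; the robot and the scene stay as the last step left them, time stands still between calls to the robot, and variables do not carry over. Pictures are saved under pics/ and viewed, about 8 in all and at most 12, crops included, and the job is handed in when it is done.

Besides the shell and the picture viewer there is one more tool, called after "Call:" as name([rows], argument=value, ...), one row to a line, values as JSON. play_rows: Moves the arm, as the interface text tells. Its arguments: {"type":"object","properties":{"motion":{"type":"array"},"fingers":{"type":"number"},"squeeze":{"type":"number"}},"required":["motion"]}

```bash
mkdir -p pics; ls; python3 - <<'E'
from rig import ctrl
import cv2,numpy as np
print(ctrl.sense())
for n in("scene","top"):
    im=ctrl.capture(n); cv2.imwrite(f"pics/{n}0.png",im[:,:,::-1])
    c=ctrl.get_calibration(n); print(n,np.round(c["K"],1).tolist(),np.round(c["R"],4).tolist(),np.round(c["t"],1).tolist())
    for k in("tongs","tongs_grip","tongs_jaw","rest","can_down","lane"):
        print(k,[(np.round(np.array(d["position"])*[640,400],1).tolist(),round(d["p"],2)) for d in ctrl.spot_in(n,k)])
E
```

```text
pics
{'time_s': 0.0, 'joints': array([-1.49943049e+00,  3.13428495e-01,  1.49842333e+00, -7.93916872e-06,
        1.33101080e+00, -2.23418725e-01]), 'dq': array([-0.00020301, -0.00072354, -0.00017045, -0.0018265 ,  0.00151969,
       -0.00241647]), 'tau': array([-1.72126442e-03, -4.12269366e+01, -2.59746355e+01, -3.34949391e-04,
        4.10913635e-03, -6.25017563e-06]), 'eef_pos': array([ 152.4885357 , -502.09961728,  230.7512617 ]), 'ee_rot': array([-4.79297892e-04,  8.03285441e-01, -5.95593902e-01, -4.16528077e-04]), 'force': array([-0.8061563 , -0.28038885,  0.50001417]), 'wrist_torque': array([-0.01935958, -0.00600349, -0.02918403]), 'grip_width': 0.9977123252088587}
scene [[371.6, 0.0, 315.1], [0.0, 371.6, 201.2], [0.0, 0.0, 1.0]] [[0.8447, -0.535, 0.0166], [-0.3499, -0.5754, -0.7392], [0.4051, 0.6186, -0.6732]] [-579.1, 135.6, 759.6]
tongs [([313.5, 276.2], 0.78)]
tongs_grip [([314.5, 277.5], 0.62)]
tongs_jaw [([313.7, 278.2], 0.55)]
rest [([309.7, 287.8], 0.86)]
can_down [([272.0, 163.2], 0.8)]
lane [([350.3, 194.6], 0.63)]
top [[400.5, 0.0, 317.1], [0.0, 400.5, 197.1], [0.0, 0.0, 1.0]] [[0.015, -0.9999, 0.0007], [-0.9744, -0.0148, -0.2243], [0.2243, 0.0027, -0.9745]] [-186.3, 552.2, 813.6]
tongs [([380.9, 242.2], 0.82), ([240.6, 134.7], 0.5)]
tongs_grip [([378.3, 233.7], 0.89)]
tongs_jaw [([377.1, 239.6], 0.58)]
rest [([382.9, 249.7], 0.64)]
can_down [([217.8, 198.1], 0.95), ([376.4, 244.3], 0.6)]
lane [([291.2, 145.8], 0.92)]
```

View pics/top0.png

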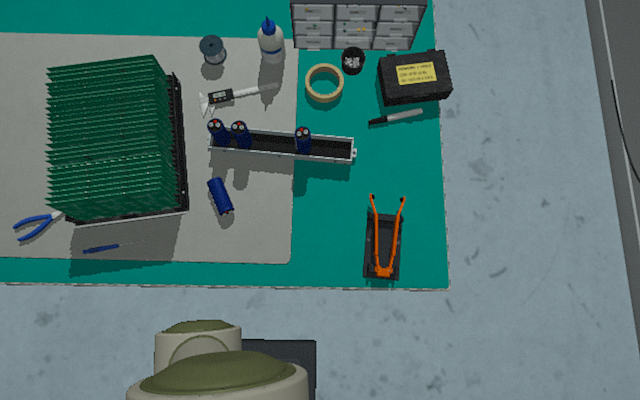

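View pics/scene0.png

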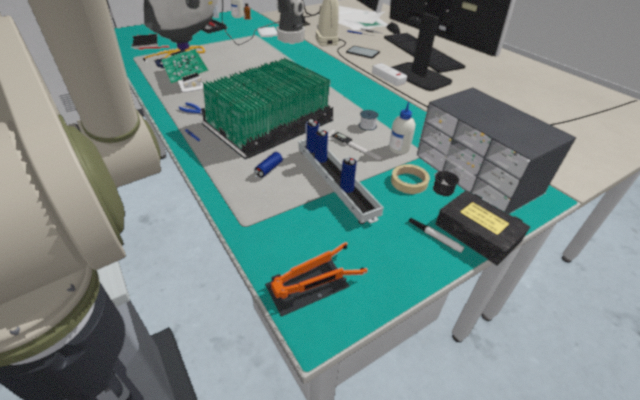

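```bash
python3 - <<'E'
import cv2
im=cv2.imread("pics/top0.png")
a=cv2.resize(im[105:225,180:360],None,fx=4.4,fy=4.4,interpolation=cv2.INTER_CUBIC)
cv2.imwrite("pics/c1.png",a)
a=cv2.resize(im[185:290,350:420],None,fx=5.7,fy=5.7,interpolation=cv2.INTER_CUBIC)
s=cv2.imread("pics/scene0.png")
b=cv2.resize(s[235:320,255:380],(400,272),interpolation=cv2.INTER_CUBIC)
import numpy as np
o=np.zeros((a.shape[0],a.shape[1]+400,3),np.uint8);o[:,:a.shape[1]]=a;o[:272,a.shape[1]:]=b
c=cv2.resize(s[115:230,245:395],(400,307),interpolation=cv2.INTER_CUBIC);o[280:280+307,a.shape[1]:]=c
cv2.imwrite("pics/c2.png",o); print(a.shape,o.shape)
E
```

```text
(598, 399, 3) (598, 799, 3)
```

View pics/c1.png

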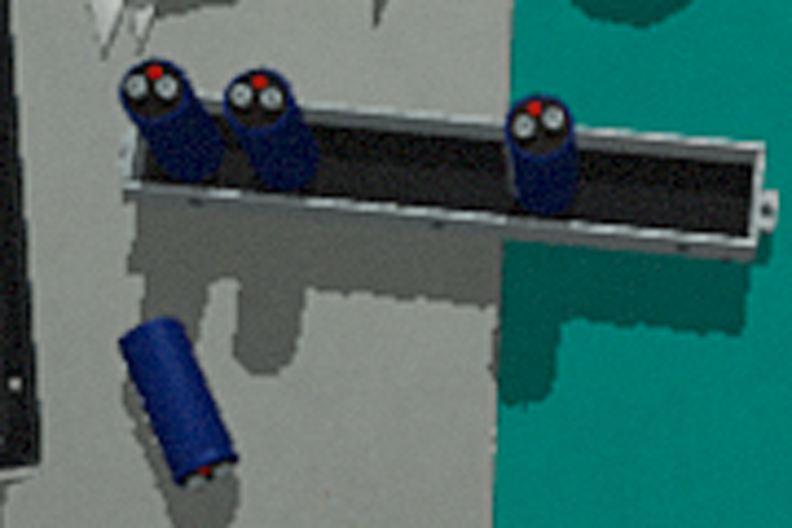

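View pics/c2.png

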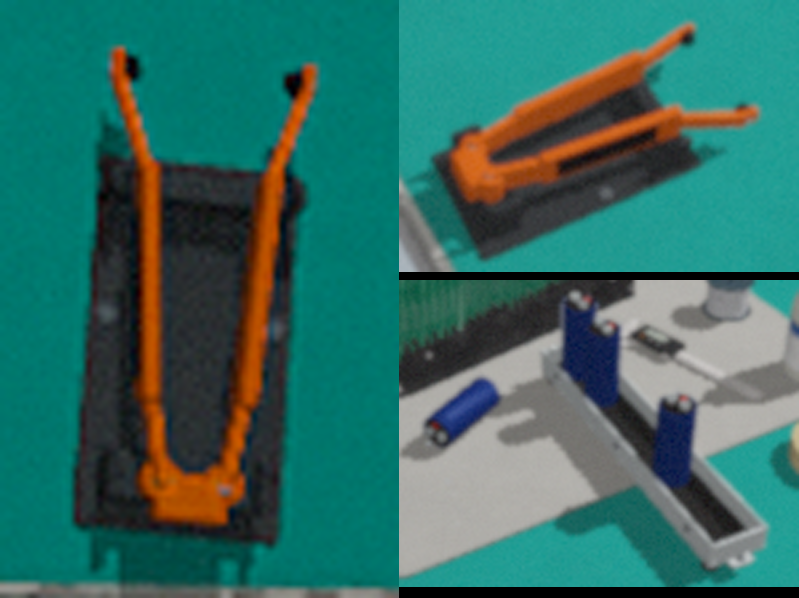

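```bash
cat >h.py <<'E'
import numpy as np
from rig import ctrl
from scipy.spatial.transform import Rotation as Ro
def ray(cam,px,z):
    c=ctrl.get_calibration(cam);K,R,t=(np.array(c[k],float) for k in"KRt")
    d=R.T@np.linalg.inv(K)@[px[0],px[1],1];o=-R.T@t
    return o+d*(z-o[2])/d[2]
def proj(cam,X):
    c=ctrl.get_calibration(cam);K,R,t=(np.array(c[k],float) for k in"KRt")
    p=K@(R@np.array(X)+t);return p[:2]/p[2]
def pose():
    s=ctrl.sense();q=s["ee_rot"];M=Ro.from_quat([q[1],q[2],q[3],q[0]]).as_matrix()
    return s["eef_pos"],M
def goto(p,xdir,tilt=None):
    "tool shift (mm) and rotvec (deg) to reach p pointing down with tool x along xdir deg"
    o,M=pose();a=np.radians(xdir);x=np.array([np.cos(a),np.sin(a),0]);z=np.array([0,0,-1.]);T=np.c_[x,np.cross(z,x),z]
    return np.round(M.T@(np.array(p)-o),1),np.round(np.degrees(Ro.from_matrix(M.T@T).as_rotvec()),2)
E
python3 - <<'E'
from h import *
c1=lambda u,v:(180+u/4.4-.4,105+v/4.4-.4)
c2=lambda u,v:(350+u/5.7-.4,185+v/5.7-.4)
pr=lambda n,X:print(n,np.round(X,1))
b=ray("top",c1(151,330),18);t=ray("top",c1(208,472),18)
pr("base",b);pr("top",t);d=b-t;print(np.linalg.norm(d),np.degrees(np.arctan2(d[1],d[0])))
for n,p in dict(a=(153,92),b=(257,102),c=(540,128)).items(): pr(n,ray("top",c1(*p),99))
for n,p in dict(nl=(125,190),nr=(755,252),fr=(765,145)).items(): pr(n,ray("top",c1(*p),36))
for n,p,z in [("bl",(131,67),23),("br",(293,82),23),("hl",(148,165),41),("hr",(268,175),41),("rear",(190,520),41)]: pr(n,ray("top",c2(*p),z))
for n in dict.fromkeys(["plate"]):
  for p in [(100,160),(300,180),(78,525),(272,545)]: pr(n,ray("top",c2(*p),4))
o,M=pose();print(np.round(M,3))
# cross-check in scene view: crop scale 400/125 and 400/150
bl=(255+686/3.2-400/3.2-.0,235+38/3.2);print(bl)
pr("bl scene",ray("scene",(255+(688-399)/3.2,235+38/3.2),23));pr("br scene",ray("scene",(255+(742-399)/3.2,235+110/3.2),23))
E
```

```text
base [603.3  62.8  18. ]
top [527.4  27.6  18. ]
83.59347267160878 24.84963194699626
a [703.6  48.8  99. ]
b [699.1  -3.2  99. ]
c [ 687.5 -143.8   99. ]
nl [674.7  77.2  36. ]
nr [ 645.5 -255.2   36. ]
fr [ 705.1 -260.7   36. ]
bl [ 567.7 -304.9   23. ]
br [ 562.5 -369.9   23. ]
hl [ 524.3 -308.4   41. ]
hr [ 521.1 -355.1   41. ]
rear [ 388.6 -321.8   41. ]
plate [ 533.1 -294.4    4. ]
plate [ 526.1 -375.4    4. ]
plate [ 387.3 -283.8    4. ]
plate [ 380.7 -359.7    4. ]
[[ 0.291 -0.957 -0.   ]
 [-0.957 -0.291 -0.   ]
 [ 0.     0.    -1.   ]]
(344.375, 246.875)
bl scene [ 566.8 -306.1   23. ]
br scene [ 561.1 -371.5   23. ]
```

Call:
play_rows([
  [[0,0,0],[0,0,5.5]],
  [[0,0,0],[0,0,5.5]],
  [[0,0,0],[0,0,5.5]],
  [[0,0,0],[0,0,5.5]],
  [[-16.6,-25.9,8.4],[0,0,0]],
  [[-16.6,-25.9,8.4],[0,0,0]],
  [[-16.6,-25.9,8.4],[0,0,0]],
  [[-16.6,-25.9,8.4],[0,0,0]],
  [[-16.6,-25.9,8.4],[0,0,0]],
  [[-16.6,-25.9,8.4],[0,0,0]],
  [[-16.6,-25.9,8.4],[0,0,0]],
  [[-16.6,-25.9,8.4],[0,0,0]],
  [[-16.6,-25.9,8.4],[0,0,0]],
  [[-16.6,-25.9,8.4],[0,0,0]],
  [[-16.6,-25.9,8.4],[0,0,0]],
  [[-16.6,-25.9,8.4],[0,0,0]],
  [[0,0,0],[0,0,0]],
  [[0,0,0],[0,0,0]],
], fingers=85, squeeze=30)

```text
time_s: 2.2
eef_pos: [480.5, -330.7, 129.8]
ee_rot: [-0.0, -0.676, 0.737, 0.001]
force: [-0.5, -0.6, -0.5]
grip_width: 0.993
```

```bash
python3 -c "
from h import *
print(pose()[0],ctrl.sense()['time_s'],ctrl.sense()['joints'].round(2));print(goto([479.8,-330.7,10.2],-95))"
```

```text
[ 480.48170607 -330.69603938  129.82550085] 2.2 [-0.8   0.53  1.45 -0.    1.16  0.85]
(array([1.000e-01, 6.000e-01, 1.196e+02]), array([0.05, 0.04, 0.03]))
```

Call:
play_rows([
  [[0,0.6,20],[0,0,0]],
  [[0,0,20],[0,0,0]],
  [[0,0,20],[0,0,0]],
  [[0,0,20],[0,0,0]],
  [[0,0,12],[0,0,0]],
  [[0,0,10],[0,0,0]],
  [[0,0,8],[0,0,0]],
  [[0,0,6],[0,0,0]],
  [[0,0,3.5],[0,0,0]],
  [[0,0,0],[0,0,0]],
  [[0,0,0],[0,0,0]],
])

```text
time_s: 3.12
eef_pos: [479.4, -331.8, 11.4]
ee_rot: [-0.0, -0.675, 0.738, -0.0]
force: [0.1, -0.3, 0.3]
grip_width: 0.997
```

Call:
play_rows([
  [[0,0,0],[0,0,0]],
  [[0,0,0],[0,0,0]],
  [[0,0,0],[0,0,0]],
  [[0,0,0],[0,0,0]],
  [[0,0,0],[0,0,0]],
  [[0,0,0],[0,0,0]],
  [[0,0,0],[0,0,0]],
  [[0,0,0],[0,0,0]],
  [[0,0,0],[0,0,0]],
  [[0,0,0],[0,0,0]],
], fingers=46.5)

```text
time_s: 3.95
eef_pos: [479.7, -331.9, 11.9]
ee_rot: [0.0, -0.675, 0.738, -0.001]
force: [-1.5, -0.1, 4.5]
grip_width: 0.546
```

Call:
play_rows([
  [[0,0,-4],[0,0,0]],
  [[0,0,-6],[0,0,0]],
  [[0,0,-10],[0,0,0]],
  [[0,0,-15],[0,0,0]],
  [[0,0,-20],[0,0,0]],
  [[0,0,-20],[0,0,0]],
  [[0,0,-20],[0,0,0]],
  [[0,0,-20],[0,0,0]],
  [[0,0,-10],[0,0,0]],
  [[0,0,-5],[0,0,0]],
  [[0,0,0],[0,0,0]],
  [[0,0,0],[0,0,0]],
])

```text
time_s: 4.95
eef_pos: [478.9, -331.3, 140.2]
ee_rot: [-0.0, -0.675, 0.738, 0.001]
force: [0.3, 0.1, -2.3]
grip_width: 0.545
```

```bash
python3 - <<'E'
from h import *
import cv2
p,M=pose();print(p,ctrl.sense()["force"],ctrl.sense()["grip_width"]*85.4)
s=ctrl.capture("scene");t=ctrl.capture("top")
hd=-M[:,1]
J=p+85*hd+[0,0,13];print("jaw pred",J,proj("top",J),proj("scene",J))
u,v=proj("top",J).astype(int);a=cv2.resize(t[v-30:v+70,u-45:u+45],(396,440),interpolation=2)
u2,v2=proj("scene",J).astype(int);b=cv2.resize(s[v2-60:v2+50,u2-70:u2+30],(400,440),interpolation=2)
print(u,v,u2,v2)
cv2.imwrite("pics/g1.png",np.hstack([a,b])[:,:,::-1])
E
```

```text
[ 478.92846102 -331.30022109  140.20985494] [ 0.34604395  0.06705082 -2.26577543] 46.53194102947965
jaw pred [ 563.59090539 -338.86747139  153.12478127] [398.77386948 183.73514132] [359.5559482  212.31247922]
398 183 359 212
```

View pics/g1.png

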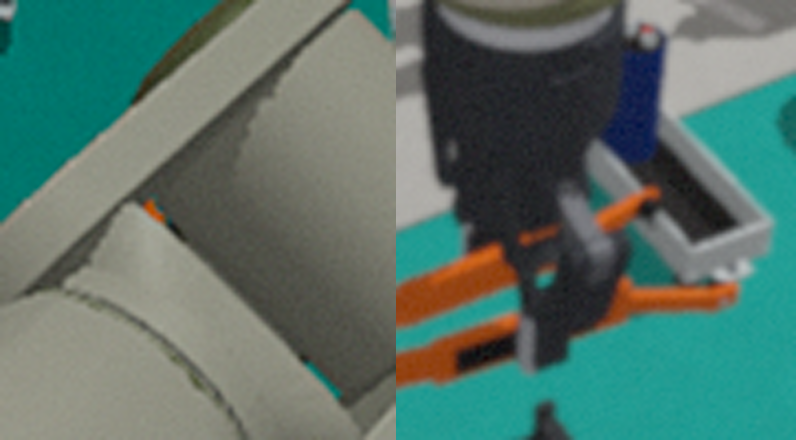

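Call:
play_rows([
  [[0,0,0],[0,0,-6]],
  [[0,0,0],[0,0,-6]],
  [[0,0,0],[0,0,-6]],
  [[0,0,0],[0,0,-6]],
  [[0,0,0],[0,0,-6]],
  [[-11.7,-4.95,1.5],[0,0,0]],
  [[-11.7,-4.95,1.5],[0,0,0]],
  [[-23.5,-9.9,3.1],[0,0,0]],
  [[-23.5,-9.9,3.1],[0,0,0]],
  [[-23.5,-9.9,3.1],[0,0,0]],
  [[-23.5,-9.9,3.1],[0,0,0]],
  [[-23.5,-9.9,3.1],[0,0,0]],
  [[-23.5,-9.9,3.1],[0,0,0]],
  [[-23.5,-9.9,3.1],[0,0,0]],
  [[-23.5,-9.9,3.1],[0,0,0]],
  [[-23.5,-9.9,3.1],[0,0,0]],
  [[-23.5,-9.9,3.1],[0,0,0]],
  [[-23.5,-9.9,3.1],[0,0,0]],
  [[-11.7,-4.95,1.5],[0,0,0]],
  [[-11.7,-4.95,1.5],[0,0,0]],
])

```text
time_s: 6.72
eef_pos: [466.9, 0.8, 100.0]
ee_rot: [0.0, 0.843, -0.538, -0.001]
force: [-0.6, 0.4, -1.8]
grip_width: 0.547
```

Call:
play_rows([
  [[0,0,10],[0,0,0]],
  [[0,0,10],[0,0,0]],
  [[0,0,10],[0,0,0]],
  [[0,0,5],[0,0,0]],
  [[0,0,0],[0,0,0]],
  [[0,0,0],[0,0,0]],
])

```text
time_s: 7.22
eef_pos: [467.4, -0.6, 65.7]
ee_rot: [0.0, 0.843, -0.538, -0.0]
force: [0.1, -0.3, -0.8]
grip_width: 0.548
```

```bash
python3 - <<'E'
from h import *
import cv2
p,M=pose();print(p,ctrl.sense()["force"],ctrl.sense()["grip_width"]*85.4)
s=ctrl.capture("scene");t=ctrl.capture("top")
hd=-M[:,1];J=p+85*hd+[0,0,11.3]
print("jaw pred",J,proj("top",J),proj("scene",J), goto([466.6,-.5,7.2],-65.15))
u,v=proj("top",J).astype(int);a=cv2.resize(t[v-50:v+50,u-45:u+45],(396,440),interpolation=2)
u2,v2=proj("scene",J).astype(int);b=cv2.resize(s[v2-50:v2+50,u2-60:u2+31],(400,440),interpolation=2)
print(u,v,u2,v2)
cv2.imwrite("pics/g2.png",np.hstack([a,b])[:,:,::-1])
E
```

```text
[467.42592202  -0.59339304  65.71975369] [ 0.1122387  -0.27542607 -0.84724868] 46.790081182510065
jaw pred [544.5398337   35.16192671  76.978095  ] [217.88580574 198.84151063] [261.64247558 149.55056629] (array([-0.6,  1. , 59.1]), array([-0.03, -0.02,  0.03]))
217 198 261 149
```

View pics/g2.png

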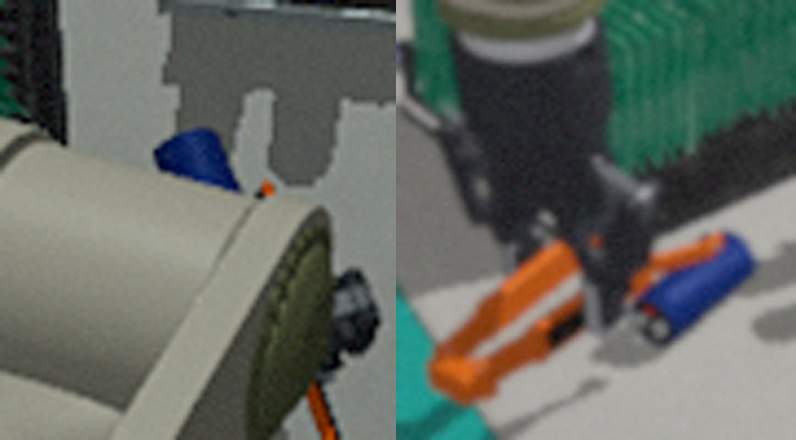

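```bash
python3 - <<'E'
from h import *
p,M=pose();hd=-M[:,1];l=-M[:,0]
for y in(36,-36):
  X=p+90*hd+[0,0,11.3]+y*l; q=proj("scene",X);r=proj("top",X);print(y,(q-[201,99])*4.4+[396,0],(r-[172,148])*4.4)
E
```

```text
36 [620.86292507 197.94018539] [128.85693713 242.97362624]
-36 [717.96211526 237.35048763] [266.78460895 184.57213917]
```

Call:
play_rows([
  [[-0.6,1,8],[0,0,0]],
  [[0,0,8],[0,0,0]],
  [[0,0,8],[0,0,0]],
  [[0,0,8],[0,0,0]],
  [[0,0,8],[0,0,0]],
  [[0,0,7],[0,0,0]],
  [[0,0,5],[0,0,0]],
  [[0,0,4],[0,0,0]],
  [[0,0,2.5],[0,0,0]],
  [[0,0,0],[0,0,0]],
  [[0,0,0],[0,0,0]],
])

```text
time_s: 8.23
eef_pos: [466.4, -0.3, 7.5]
ee_rot: [-0.0, 0.843, -0.538, 0.0]
force: [0.7, 0.0, -1.4]
grip_width: 0.542
```

```bash
python3 - <<'E'
from h import *
import cv2
p,M=pose();print(p,ctrl.sense()["force"],ctrl.sense()["grip_width"]*85.4)
s=ctrl.capture("scene")
b=cv2.resize(s[110:210,211:321],(660,600),interpolation=2)
cv2.imwrite("pics/g3.png",b[:,:,::-1])
E
```

```text
[ 4.66406346e+02 -3.42875070e-01  7.47227257e+00] [ 0.67017843  0.04109461 -1.36901506] 46.30885556611861
```

View pics/g3.png

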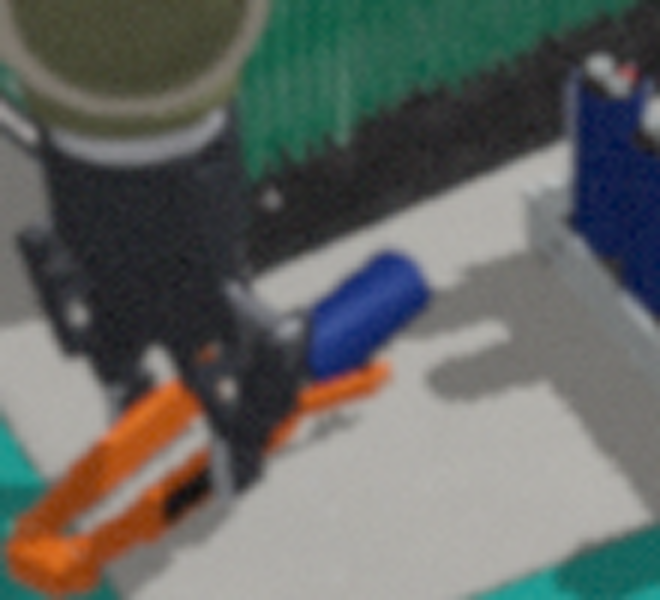

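The right tip lies just beside the can at about (375,370) in the crop and nothing is pushed. Now pinch.

Call:
play_rows([
  [[0,0,0],[0,0,0]],
  [[0,0,0],[0,0,0]],
  [[0,0,0],[0,0,0]],
  [[0,0,0],[0,0,0]],
  [[0,0,0],[0,0,0]],
  [[0,0,0],[0,0,0]],
  [[0,0,0],[0,0,0]],
  [[0,0,0],[0,0,0]],
], fingers=36, squeeze=35)

```text
time_s: 8.95
eef_pos: [466.6, -0.4, 7.5]
ee_rot: [-0.0, 0.843, -0.538, 0.0]
force: [1.4, 0.1, 0.3]
grip_width: 0.449
```

Call:
play_rows([
  [[0,-2,-5.2],[0,0,0]],
  [[0,-2,-5.2],[0,0,0]],
  [[0,-3,-5.1],[0,0,0]],
  [[0,-3,-5.1],[0,0,0]],
  [[0,-3.7,-4.5],[0,0,0]],
  [[0,-3.7,-4.5],[0,0,0]],
  [[0,-4,-4],[0,0,0]],
  [[0,-3,-4],[0,0,0]],
  [[0,-1,-5],[0,0,0]],
  [[0,0,-6],[0,0,0]],
  [[0,0,-6],[0,0,0]],
  [[0,0,-7],[0,0,0]],
  [[0,0,-8],[0,0,0]],
  [[0,0,-8],[0,0,0]],
  [[0,0,-8],[0,0,0]],
  [[0,0,-6],[0,0,0]],
  [[0,0,-3],[0,0,0]],
  [[0,0,0],[0,0,0]],
])

```text
time_s: 10.45
eef_pos: [489.7, 10.3, 102.8]
ee_rot: [-0.0, 0.843, -0.538, 0.001]
force: [1.0, -0.3, -2.5]
grip_width: 0.45
```

```bash
python3 - <<'E'
from h import *
import cv2
p,M=pose();print(p,ctrl.sense()["force"],ctrl.sense()["grip_width"]*85.4)
s=ctrl.capture("scene")
b=cv2.resize(s[80:210,211:341],(600,600),interpolation=2)
cv2.imwrite("pics/g4.png",b[:,:,::-1])
E
```

```text
[489.6561842   10.28654824 102.76630594] [ 0.97433611 -0.31448204 -2.45228238] 38.449637234993645
```

View pics/g4.png

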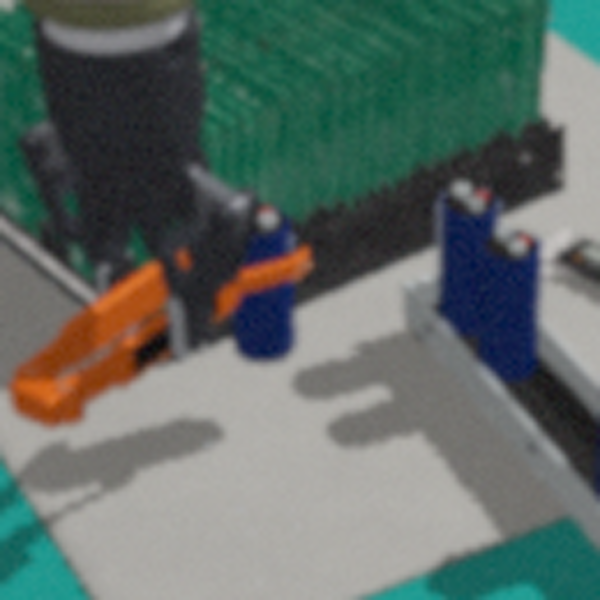

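Call:
play_rows([
  [[0,0,-2],[0,0,2]],
  [[0,0,-3],[0,0,4]],
  [[0,0,-4],[0,0,4]],
  [[0,0,-4],[0,0,4]],
  [[0,0,-4],[0,0,4]],
  [[0,0,-3],[0,0,4]],
  [[0,0,-2],[0,0,4]],
  [[0,0,0],[0,0,3]],
  [[0,0,0],[0,0,1]],
  [[4,-2,0],[0,0,0]],
  [[7,-3.6,0],[0,0,0]],
  [[9,-4.6,0],[0,0,0]],
  [[9,-4.6,0],[0,0,0]],
  [[9,-4.6,0],[0,0,0]],
  [[9,-4.6,0],[0,0,0]],
  [[8,-4,0],[0,0,0]],
  [[6,-3.4,0],[0,0,0]],
  [[4,-2,0],[0,0,0]],
  [[1,-0.4,0],[0,0,0]],
  [[0,0,0],[0,0,0]],
])

```text
time_s: 12.17
eef_pos: [517.1, -58.5, 123.9]
ee_rot: [-0.0, -0.675, 0.738, 0.0]
force: [-0.4, -0.5, -2.4]
grip_width: 0.449
```

```bash
python3 - <<'E'
from h import *
import cv2
p,M=pose();print(p,ctrl.sense()["force"],ctrl.sense()["grip_width"]*85.4,np.degrees(np.arctan2(-M[1,1],-M[0,1])))
print(goto([607.3,-66.1,125],-95))
t=ctrl.capture("top");s=ctrl.capture("scene")
hd=-M[:,1];J=p+85*hd+[0,0,11.3];print(J,proj("top",J),proj("scene",J))
b=np.hstack([cv2.resize(t[100:200,200:290],(396,440),interpolation=2),cv2.resize(s[110:210,251:342],(400,440),interpolation=2)])
cv2.imwrite("pics/g5.png",b[:,:,::-1])
E
```

```text
[517.14174965 -58.5222845  123.92433142] [-0.43340575 -0.51349976 -2.39207868] 38.370993241226785 -5.121256020329915
(array([ -0.5, -90.5,  -1.1]), array([ 0.01,  0.01, -0.12]))
[601.80242977 -66.10970818 135.20876452] [262.62073343 165.90334933] [300.95720675 142.83584475]
```

View pics/g5.png

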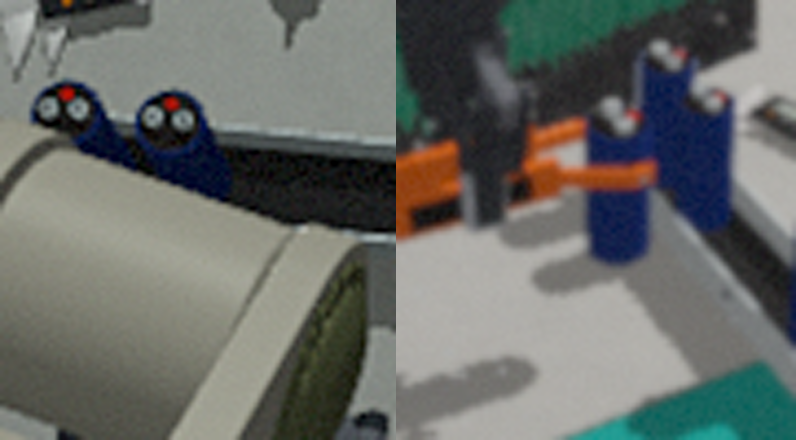

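```bash
python3 - <<'E'
from h import *
for z in(66,70,74):
  P=[proj("scene",[601.8+18*np.cos(a),-66.1+18*np.sin(a),z]) for a in np.linspace(0,6.3,60)];T=[proj("scene",[601.8+18*np.cos(a),-66.1+18*np.sin(a),z+83]) for a in np.linspace(0,6.3,60)]
  f=lambda q:(np.array(q)-[251,110])*4.4+[396,0]
  print(z,f(P).max(0),f(P).min(0),f(T).min(0),f(T).max(0))
E
```

```text
66 [648.9547595  268.28688672] [584.85010793 229.54151771] [581.41733209 103.98082634] [649.68182846 141.3459178 ]
70 [648.98776484 262.52996079] [584.69430068 223.83697862] [581.24060392  97.52359564] [649.71925356 134.80480869]
74 [649.02096477 256.73855798] [584.53757249 218.0992569 ] [581.06276292  91.02639159] [649.7569137  128.22193122]
```

Call:
play_rows([
  [[0,-3,0],[0,0,0]],
  [[0,-5,0],[0,0,0]],
  [[0,-7,0],[0,0,0]],
  [[0,-8,0],[0,0,0]],
  [[0,-8,0],[0,0,0]],
  [[0,-8,0],[0,0,0]],
  [[0,-8,0],[0,0,0]],
  [[0,-8,0],[0,0,0]],
  [[0,-8,0],[0,0,0]],
  [[0,-8,0],[0,0,0]],
  [[0,-7,0],[0,0,0]],
  [[0,-6,0],[0,0,0]],
  [[0,-4,0],[0,0,0]],
  [[0,-2.5,0],[0,0,0]],
  [[0,0,0],[0,0,0]],
  [[0,0,0],[0,0,0]],
  [[0,0,0],[0,0,0]],
  [[0,0,0],[0,0,0]],
])

```text
time_s: 13.77
eef_pos: [607.1, -66.5, 124.1]
ee_rot: [-0.0, -0.675, 0.738, 0.0]
force: [0.5, 0.6, -2.6]
grip_width: 0.451
```

```bash
python3 - <<'E'
from h import *
import cv2
p,M=pose();print(p,ctrl.sense()["force"],ctrl.sense()["grip_width"]*85.4)
t=ctrl.capture("top");s=ctrl.capture("scene")
hd=-M[:,1];J=p+85*hd+[0,0,11.3];print(J,proj("top",J),proj("scene",J))
b=np.hstack([cv2.resize(t[100:180,200:320],(390,260),interpolation=2),cv2.resize(s[110:190,290:350],(400,533),interpolation=2)[:260*0+533][:533]]) if 0 else None
a=cv2.resize(t[100:180,200:320],(390,260),interpolation=2);c=cv2.resize(s[110:200,280:347],(400,537),interpolation=2)
o=np.zeros((537,790,3),np.uint8);o[:260,:390]=a;o[:,390:]=c
cv2.imwrite("pics/g6.png",o[:,:,::-1])
E
```

```text
[607.10064891 -66.45179581 124.08067482] [ 0.51955335  0.62150352 -2.55209551] 38.53811949031522
[691.76260646 -74.02496451 135.37292491] [268.35820214 124.72424567] [334.46809624 133.73801026]
```

View pics/g6.png

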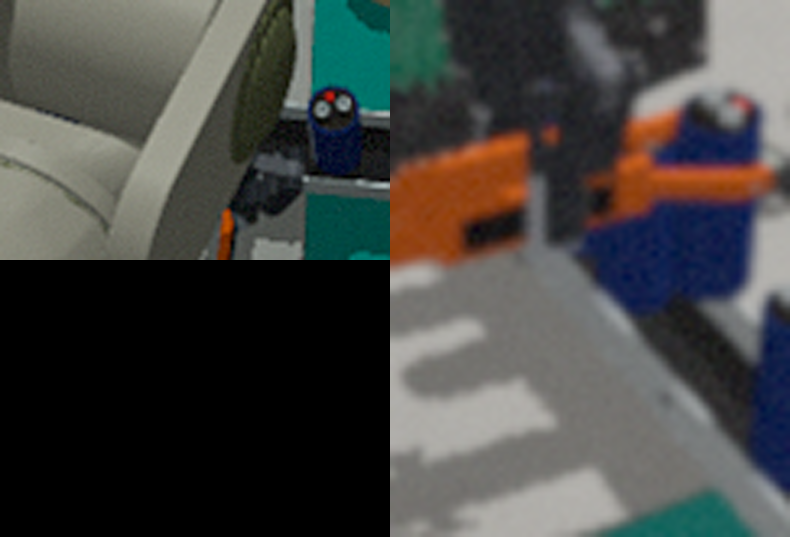

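Call:
play_rows([
  [[0,0,3],[0,0,0]],
  [[0,0,5],[0,0,0]],
  [[0,0,6],[0,0,0]],
  [[0,0,6],[0,0,0]],
  [[0,0,6],[0,0,0]],
  [[0,0,6],[0,0,0]],
  [[0,0,5],[0,0,0]],
  [[0,0,4],[0,0,0]],
  [[0,0,3],[0,0,0]],
  [[0,0,2],[0,0,0]],
  [[0,0,0],[0,0,0]],
  [[0,0,0],[0,0,0]],
  [[0,0,0],[0,0,0]],
])

```text
time_s: 14.95
eef_pos: [607.5, -66.5, 78.3]
ee_rot: [0.0, -0.675, 0.738, -0.0]
force: [-0.5, -0.6, -2.6]
grip_width: 0.448
```

Call:
play_rows([
  [[0,0,1],[0,0,0]],
  [[0,0,1],[0,0,0]],
  [[0,0,1],[0,0,0]],
  [[0,0,0],[0,0,0]],
  [[0,0,0],[0,0,0]],
  [[0,0,0],[0,0,0]],
])

```text
time_s: 15.45
eef_pos: [607.3, -66.5, 75.0]
ee_rot: [0.0, -0.675, 0.738, -0.0]
force: [0.7, 0.8, -2.6]
grip_width: 0.446
```

Call:
play_rows([
  [[0,0,1],[0,0,0]],
  [[0,0,1],[0,0,0]],
  [[0,0,0],[0,0,0]],
  [[0,0,0],[0,0,0]],
  [[0,0,0],[0,0,0]],
])

```text
time_s: 15.87
eef_pos: [607.3, -66.5, 73.0]
ee_rot: [0.0, -0.675, 0.738, 0.0]
force: [-0.5, -0.7, -2.4]
grip_width: 0.452
```

Call:
play_rows([
  [[0,0,0.7],[0,0,0]],
  [[0,0,0.7],[0,0,0]],
  [[0,0,0],[0,0,0]],
  [[0,0,0],[0,0,0]],
  [[0,0,0],[0,0,0]],
])

```text
time_s: 16.28
eef_pos: [607.3, -66.5, 71.6]
ee_rot: [-0.0, -0.675, 0.738, 0.0]
force: [-0.1, -0.8, -3.3]
grip_width: 0.456
```

Call:
play_rows([
  [[0,0,0.7],[0,0,0]],
  [[0,0,0.7],[0,0,0]],
  [[0,0,0],[0,0,0]],
  [[0,0,0],[0,0,0]],
  [[0,0,0],[0,0,0]],
])

```text
time_s: 16.7
eef_pos: [607.7, -66.5, 70.7]
ee_rot: [0.0, -0.675, 0.738, -0.001]
force: [0.4, 0.9, 1.2]
grip_width: 0.449
```

Call:
play_rows([
  [[0,0,0],[0,0,0]],
  [[0,0,0],[0,0,0]],
  [[0,0,0],[0,0,0]],
  [[0,0,0],[0,0,0]],
  [[0,0,0],[0,0,0]],
  [[0,0,0],[0,0,0]],
  [[0,0,0],[0,0,0]],
], fingers=46.5)

```text
time_s: 17.28
eef_pos: [607.2, -66.5, 70.2]
ee_rot: [-0.0, -0.675, 0.738, 0.0]
force: [-0.0, -0.3, -1.2]
grip_width: 0.55
```

```bash
python3 - <<'E'
from h import *
import cv2
p,M=pose();print(p,ctrl.sense()["force"],ctrl.sense()["grip_width"]*85.4)
s=ctrl.capture("scene");hd=-M[:,1];J=p+85*hd+[0,0,11.3];print(J)
for z in(16,99):
  T=np.array([proj("scene",[J[0]+18*np.cos(a),J[1]+18*np.sin(a),z]) for a in np.linspace(0,6.3,60)]);f=(T-[270,110])*7;print(z,f.min(0),f.max(0))
c=cv2.resize(s[110:195,270:370],(700,595),interpolation=2)
cv2.imwrite("pics/g7.png",c[:,:,::-1])
E
```

```text
[607.24832645 -66.47414733  70.15686231] [-0.01945978 -0.25623414 -1.17551422] 46.927584300151196
[691.91032982 -74.04680004  81.44609708]
16 [387.70396819 409.19033484] [482.93402304 467.89008184]
99 [395.90698406 225.90468504] [496.88372636 282.86432916]
```

View pics/g7.png

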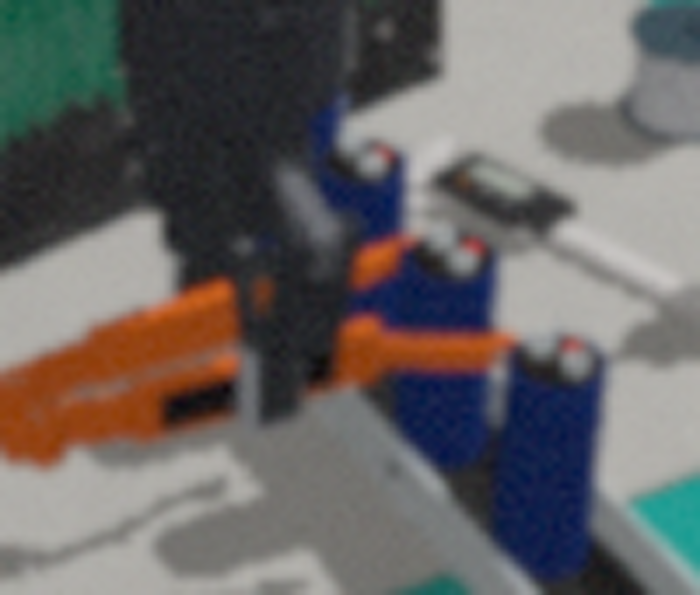

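Call:
play_rows([
  [[0,2,0],[0,0,0]],
  [[0,4,0],[0,0,0]],
  [[0,6,0],[0,0,0]],
  [[0,8,0],[0,0,0]],
  [[0,10,0],[0,0,0]],
  [[0,10,0],[0,0,0]],
  [[0,10,0],[0,0,0]],
  [[0,10,0],[0,0,0]],
  [[0,10,0],[0,0,0]],
  [[0,10,0],[0,0,0]],
  [[0,10,0],[0,0,0]],
  [[0,10,0],[0,0,0]],
  [[0,7,-5],[0,0,0]],
  [[0,3,-10],[0,0,0]],
  [[0,0,-15],[0,0,0]],
  [[0,0,-10],[0,0,0]],
  [[0,0,-5],[0,0,0]],
  [[0,0,0],[0,0,0]],
])

```text
time_s: 18.83
eef_pos: [498.5, -56.9, 116.6]
ee_rot: [0.001, -0.675, 0.738, -0.001]
force: [0.7, 0.2, -0.6]
grip_width: 0.541
```

Call:
play_rows([
  [[10,0,0],[0,0,0]],
  [[16,0,0],[0,0,0]],
  [[20,0,0],[0,0,0]],
  [[20,0,0],[0,0,0]],
  [[20,0,0],[0,0,0]],
  [[20,0,0],[0,0,0]],
  [[20,0,0],[0,0,0]],
  [[20,0,0],[0,0,0]],
  [[20,0,0],[0,0,0]],
  [[20,0,0],[0,0,0]],
  [[20,0,0],[0,0,0]],
  [[20,0,0],[0,0,0]],
  [[20,0,0],[0,0,0]],
  [[16,0,0],[0,0,0]],
  [[10,0,0],[0,0,0]],
  [[4,0,0],[0,0,0]],
  [[0,0,0],[0,0,0]],
  [[0,0,0],[0,0,0]],
])

```text
time_s: 20.33
eef_pos: [473.1, -330.9, 115.0]
ee_rot: [0.0, -0.675, 0.738, 0.0]
force: [-0.1, -0.1, -1.3]
grip_width: 0.548
```

```bash
python3 - <<'E'
from h import *
import cv2
p,M=pose();print(p,ctrl.sense()["force"],ctrl.sense()["grip_width"]*85.4,goto([479.5,-331.9,12.2],-95))
t=ctrl.capture("top");s=ctrl.capture("scene")
a=cv2.resize(t[105:195,195:305],(396,324),interpolation=2)
hd=-M[:,1];l=-M[:,0]
for y in(28,-28):
  print("ball",(proj("scene",p+85*hd+[0,0,11.3]+y*l)-[250,180])*3.6+[396,0])
b=cv2.resize(s[180:320,250:360],(396,504),interpolation=2)
o=np.zeros((504,792,3),np.uint8);o[:324,:396]=a;o[:,396:]=b
cv2.imwrite("pics/g8.png",o[:,:,::-1])
E
```

```text
[ 473.14898013 -330.94134067  114.9665071 ] [-0.13641574 -0.12126186 -1.30359166] 46.77936583325444 (array([  0.5,  -6.5, 102.8]), array([ 0.03,  0.04, -0.09]))
ball [748.06259703 123.3557303 ]
ball [805.42527017 193.21671918]
```

View pics/g8.png

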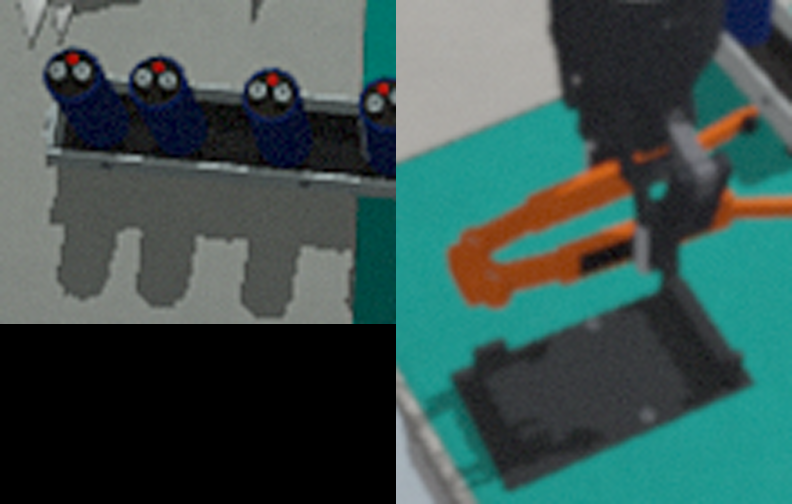

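The can stands upright in the gap, with its neighbours where they were, and the tongs have not slipped (left ball seen at (748,122), predicted (748,123)). Lower onto the rest.

Call:
play_rows([
  [[0.5,-3.5,4],[0,0,0]],
  [[0,-3,10],[0,0,0]],
  [[0,0,15],[0,0,0]],
  [[0,0,15],[0,0,0]],
  [[0,0,14],[0,0,0]],
  [[0,0,10],[0,0,0]],
  [[0,0,8],[0,0,0]],
  [[0,0,7],[0,0,0]],
  [[0,0,6],[0,0,0]],
  [[0,0,5],[0,0,0]],
  [[0,0,3],[0,0,0]],
  [[0,0,2],[0,0,0]],
  [[0,0,1.5],[0,0,0]],
  [[0,0,1],[0,0,0]],
  [[0,0,0],[0,0,0]],
  [[0,0,0],[0,0,0]],
  [[0,0,0],[0,0,0]],
])

```text
time_s: 21.85
eef_pos: [479.7, -332.7, 13.9]
ee_rot: [0.0, -0.675, 0.738, -0.0]
force: [-0.8, 0.1, -1.8]
grip_width: 0.544
```

```bash
python3 -c "
from h import *
print(ctrl.sense()['force'],goto([479.5,-331.9,12.0],-95))"
```

```text
[-0.79555635  0.05964799 -1.75697402] (array([-0.8,  0.2,  1.9]), array([-0.02, -0.02, -0.11]))
```

Call:
play_rows([
  [[-0.8,0,0.8],[0,0,0]],
  [[0,0,0.6],[0,0,0]],
  [[0,0,0.6],[0,0,0]],
  [[0,0,0],[0,0,0]],
  [[0,0,0],[0,0,0]],
  [[0,0,0],[0,0,0]],
])

```text
time_s: 22.35
eef_pos: [479.7, -331.8, 11.9]
ee_rot: [0.0, -0.675, 0.738, -0.0]
force: [-1.2, 0.9, 3.2]
grip_width: 0.547
```

Call:
play_rows([
  [[0,0,0],[0,0,0]],
  [[0,0,0],[0,0,0]],
  [[0,0,0],[0,0,0]],
  [[0,0,0],[0,0,0]],
  [[0,0,0],[0,0,0]],
  [[0,0,0],[0,0,0]],
  [[0,0,0],[0,0,0]],
  [[0,0,0],[0,0,0]],
  [[0,0,0],[0,0,0]],
  [[0,0,0],[0,0,0]],
  [[0,0,-2],[0,0,0]],
  [[0,0,-5],[0,0,0]],
  [[0,0,-10],[0,0,0]],
  [[0,0,-20],[0,0,0]],
  [[0,0,-30],[0,0,0]],
  [[0,0,-30],[0,0,0]],
  [[0,0,-20],[0,0,0]],
  [[0,0,-10],[0,0,0]],
], fingers=85)

```text
time_s: 23.85
eef_pos: [480.4, -332.6, 142.7]
ee_rot: [0.0, -0.675, 0.738, -0.003]
force: [0.2, 0.1, 0.3]
grip_width: 0.993
```

Call:
play_rows([
  [[5,10,-5],[0,0,0]],
  [[15,25,-5],[0,0,0]],
  [[15,25,-5],[0,0,0]],
  [[15,25,-5],[0,0,0]],
  [[15,25,-5],[0,0,0]],
  [[15,25,-5],[0,0,0]],
  [[15,25,-5],[0,0,0]],
  [[15,25,-5],[0,0,0]],
  [[10,15,-5],[0,0,0]],
  [[5,10,0],[0,0,0]],
  [[0,0,0],[0,0,0]],
  [[0,0,0],[0,0,0]],
])

```text
time_s: 24.85
eef_pos: [259.2, -437.1, 182.9]
ee_rot: [0.0, -0.675, 0.738, 0.001]
force: [1.0, 0.0, -0.2]
grip_width: 0.994
```

```bash
python3 - <<'E'
from h import *
import cv2
print(pose()[0],ctrl.sense()["force"],ctrl.sense()["time_s"])
t=ctrl.capture("top");s=ctrl.capture("scene")
a=cv2.resize(t[185:290,350:420],None,fx=5.7,fy=5.7,interpolation=2)
b=cv2.resize(s[110:310,250:400],(399,532),interpolation=2)
o=np.zeros((598,798,3),np.uint8);o[:,:399]=a;o[:532,399:]=b
cv2.imwrite("pics/g9.png",o[:,:,::-1])
E
```

```text
[ 259.19910317 -437.13094493  182.91910941] [ 1.03044628  0.04723443 -0.20029445] 24.85
```

The viewer's picture limit is reached, so I'll compare the end pictures with the first ones numerically.

```bash
python3 - <<'E'
from h import *
import cv2
for n,box in(("top",(185,290,350,420)),("scene",(235,320,255,380))):
    new=ctrl.capture(n)[:,:,::-1];old=cv2.imread(f"pics/{n}0.png")
    y0,y1,x0,x1=box
    def org(i):
        h=cv2.cvtColor(np.ascontiguousarray(i[y0:y1,x0:x1]),cv2.COLOR_BGR2HSV);m=(h[...,0]<18)&(h[...,1]>150)&(h[...,2]>90);m=m.astype(np.uint8);M=cv2.moments(m,True)
        return m,M["m00"],M["m10"]/M["m00"]+x0,M["m01"]/M["m00"]+y0,.5*np.degrees(np.arctan2(2*M["mu11"],M["mu20"]-M["mu02"]))
    a,b=org(old),org(new);print(n,np.round(a[1:],2),np.round(b[1:],2),"IoU",(a[0]&b[0]).sum()/(a[0]|b[0]).sum())
    def blue(i):
        h=cv2.cvtColor(np.ascontiguousarray(i[105:235,195:380]),cv2.COLOR_BGR2HSV);m=((h[...,0]>108)&(h[...,0]<130)&(h[...,1]>150)).astype(np.uint8)
        k=cv2.connectedComponentsWithStats(m);return [(k[2][j,4],np.round(k[3][j]+[195,105],1).tolist()) for j in range(1,k[0]) if k[2][j,4]>60]
    print(blue(old),"\n",blue(new))
E
```

```text
top [615.   385.43 242.1  -86.98] [620.   386.27 242.11 -86.09] IoU 0.6164921465968587
[(np.int32(225), [221.4, 135.7]), (np.int32(219), [242.9, 138.0]), (np.int32(167), [303.1, 144.7]), (np.int32(502), [219.7, 195.0])] 
 [(np.int32(219), [220.9, 135.9]), (np.int32(210), [243.2, 138.5]), (np.int32(214), [272.7, 141.7]), (np.int32(186), [303.6, 144.0])]
scene [1224.    306.98  275.2   -20.79] [1219.    307.81  275.68  -20.25] IoU 0.7780203784570596
[(np.int32(471), [316.7, 143.9]), (np.int32(240), [270.0, 162.6]), (np.int32(321), [347.5, 177.6])] 
 [(np.int32(783), [323.0, 150.8]), (np.int32(312), [347.4, 177.7])]
```

```bash
python3 -c "
from rig import ctrl
print(ctrl.finish_job())"
```

```text
the job is handed in; nothing more can be done
None
```

The toppled capacitor now stands terminals up in the gap in the lane, and the tongs are back on their rest. I handed the job in at about 25 s of the 72 s allowed; handing in gives no verdict.

I gripped the tongs by their handles, pinched the can about 18 mm below its top and lifted it until it hung upright. I then lowered it until the force reading showed floor contact, let go, backed straight out and put the tongs back.

**What the last checks showed:**
- **Can:** in the picture taken after letting go, it stood upright on the lane floor. In the final top picture it was about 30 pixels, roughly 70 mm, from each neighbour.
- **Neighbours:** their outlines had moved by less than 1 pixel (about 2 mm) in the top view. In the scene picture can_a, can_b and the placed can merge into one shape, so that view confirms only can_c.
- **Tongs:** they lie about 2 mm and 1° from where they started. The gripper was open and clear of everything.

**One check I could not make:** the picture limit stopped me viewing the final scene. The end state was therefore compared with the first pictures only by outline measurements, and the tongs outlines overlapped 62% in the top view and 78% in the scene view. I put that down to the thin arms and the roughly 1-pixel shift.

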